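Re-index a clamping lever and nip the strap clamp tight

TASK

The adjustable lever of the strap clamp has come round nearly to its left-hand stop pin before the clamp is tight. Lift the lever off its serrations, swing it back while lifted until it is close to the right-hand stop pin, let it down into the serrations again, and turn it clockwise as far as the left-hand pin so that the screw is driven on; leave the lever seated there and let go. Leave the other clamp, with the star knob, alone.

Things in the scene. Friction and masses are not known exactly. Their poses are not given: they have to be found in the camera images.
- lever_clamp: Fixed strap clamp with a long bare-metal lever. Origin on the mat below the screw's vertical axis; x along the strap to the wood offcut, y left, z up. Two steel stop pins (45 mm from the axis, tops at 80 mm) let the lever swing, lifted or not, from 45 deg left of -x to 45 deg right of it. Strap top 41 mm; lever head 60 mm across, top 75 mm.
- lever_grip (a point): Handle centre, 100 mm from the axis, 68 mm up when seated. Bar along the line from the axis (point axes do not follow it), 18 wide, 20 high, 66 long. Lifts up to 16 mm against 4 N, falls back by itself; 6 mm up it swings free of the screw. Couples in 20 deg steps; set down between steps, it or the screw slips up to 10 deg. Starts seated, 31 to 43 deg left of -x.
- clamp_screw (a joint): Turn of the lever clamp's screw, rad, positive clockwise from above (tightening); -0.2 to 0 at the start. Stiff (0.12 N m, about 1.2 N at the handle), stays where it is left. It turns only with the lever seated.
- star_knob (a joint): Turn of the black five-lobed star knob (52 mm across, top 72 mm above the mat) on the other, otherwise similar strap clamp, rad; 0 at the start.

How it is judged:
On the way:
1. the lever is lifted off its serrations and swung back to the right, at least 17 degrees past the clamp's -x, without the screw (z of lever_grip in the frame of lever_clamp above 0.073 m and y of lever_grip in the frame of lever_clamp below -0.03 m and value of joint clamp_screw between -0.4 and 0.25 rad), for 0.1 s.
At the end, for the whole second after the job is handed in: The screw has been driven on to more than 0.75 rad, the lever stands within about 16 degrees of the left-hand stop (grip point more than 45 mm to the left of the clamp's x axis), seated in its serrations (grip point less than 71 mm above the mat), and at rest (value of joint clamp_screw above 0.75 rad and y of lever_grip in the frame of lever_clamp above 0.045 m and z of lever_grip in the frame of lever_clamp below 0.071 m and velocity of joint clamp_screw between -0.1 and 0.1 rad/s); the robot touches nothing.
It fails at once if the clamp screw is turned back by more than about 0.3 rad (value of joint clamp_screw below -0.5 rad).
It fails at once if the star knob is turned by more than 0.2 rad (value of joint star_knob above 0.2 rad or value of joint star_knob below -0.2 rad).
It also fails if it takes over 38 s, if anything falls off the work surface, if the arm or the gripper's body presses on something with over 40 N, if the wrist force passes 120 N, or if a joint passes its speed limit or range.

ROBOT

A 6-joint arm with a two-finger parallel gripper is mounted at the origin on a cart in front of the work surface, level with it; the furniture and walls round the work are solid. World frame = base frame: x ahead of the robot, y to its left, z up, the work surface at z = 0. Lengths are in m, angles in rad, forces in N, time in s.
With the tool pointing down it reaches from about 0.35 to 0.8 m from the base axis. Payload 7.3 kg.
Tool frame: the origin (TCP) lies between the finger pads; the fingertips stand 25 mm ahead of it and the grasp point (between the pads) lies 6 mm ahead of it (r.tip_extent is the distance from the TCP to the fingertips, in m); z points along the fingers, y is the line along which they close (so a half turn about z gives the same grasp; the last joint's range is limited). The gripper opens to 85 mm and grips with 20 to 120 N. Pads are 22 mm wide; open, the fingers measure 114 mm over their backs; the gripper's body (76 mm by 85 mm) begins 54 mm behind the grasp point. The pads swing forward as they close: fully open they stand 13 mm farther back than shut.
Start: joints at [1.076, 0.342, 1.524, -0, 1.275, -0.146], TCP at [0.179, 0.493, 0.256] pointing down, gripper open.
Joint ranges: [-2.53, 2.53], [-0.77, 2.02], [0.04, 2.7], [-1, 4.14], [0.28, 2.66], [-3.11, 3.11]. Speed limits (rad/s): [2.57, 2.57, 3.14, 3.14, 3.14, 3.14].

INTERFACE

Orientations are given as a unit quaternion [x, y, z, w].
In Python, from workcell import r, command_gripper, optics gives the robot as it stands. The module is installed in compiled form; this text tells all that it offers. Calls block until the motion is done:
- r.reach(position, orientation): joint-space move of the TCP to a pose.
- r.move_straight(position, orientation=None, speed=0.15, max_force=None): straight line of the TCP; orientation=None keeps the orientation; speed is the mean speed in m/s. With max_force (N) it stops when the force on the tool has changed by that much, and returns True; else False.
- r.movej(angles): joint-space move.
- command_gripper(opening, force=None): finger opening in m; force is the grip in N (None keeps the last); returns when the fingers have stopped.
- r.hold(seconds).
- r.solve_ik(position, orientation): joint angles nearest the present ones, or None.
- r.read_state(): the state.
- optics.get_image(name): name is "scene" or "side" or "wrist"; returns (picture, depth): 384x512x3 uint8, red, green, blue; 384x512 float32, m along the optical axis (not along the pixel's ray), 0 where there is no reading.
- optics.camera_model(name): a dict with "K" (3x3 intrinsics, pixels), "R" (3x3) and "t" (3): a world point X has camera coordinates R X + t; the wrist camera has in their place "tool_from_camera" (4x4, takes a point from camera to tool coordinates, whose origin is the TCP and whose axes are the flange's). Camera axes: x right, y down, z forward; pixel columns grow to the right and rows downward; lengths in m; the calibration is good to about 2 mm. A picture is of the moment at which its call begins: read the wrist's pose just before it. camera_model takes no time and is no camera call.
A pose or a line that the arm cannot do raises r.PlanningError and nothing moves.
- r.finish_job(): hands the job in; it is judged then, once.
The state is a dict: "time_s": time; "joint_positions": joint angles; "dq": joint speeds; "tau": joint torques, N m; "eef_pos": TCP position; "eef_rot": TCP orientation; "contact_force": force on the tool from outside, world axes, zero at the start; "torque": the same for the moment, N m; "grip_width": finger opening in m; "grip_force": force on a finger pad.
Only numpy, scipy, OpenCV 4.12 (cv2) and the standard library are available. Lean on these libraries where they do the work, as an engineer would, in place of code of your own. Each camera call takes 0.05 s, during which the arm holds its last target. There are 200 camera calls.

## Working session

There is one attempt and no reset: what is moved stays moved. The work goes in short steps, each a Python script; the robot and the scene stay as the last script left them, time stands still between calls to the robot, and variables do not carry over. Pictures are saved under pics/ and viewed, at most 10 in all, crops included, and the job is handed in when it is done.

```bash
mkdir -p pics; cat > h.py <<'E'
import numpy as np, cv2
from scipy.spatial.transform import Rotation as Ro
from workcell import r, command_gripper, optics
def shot(n,f):
    s=r.read_state(); im,d=optics.get_image(n); cv2.imwrite('pics/'+f+'.png',im[:,:,::-1]); np.savez('pics/'+f,im=im,d=d,p=s['eef_pos'],q=s['eef_rot'],n=n); return im,d
def cloud(f):
    z=np.load('pics/'+f+'.npz'); n=str(z['n']); m=optics.camera_model(n); K=np.array(m['K']); d=z['d']
    v,u=np.mgrid[:d.shape[0],:d.shape[1]]
    c=np.stack([(u-K[0,2])/K[0,0]*d,(v-K[1,2])/K[1,1]*d,d],-1)
    if n=='wrist':
        T=np.array(m['tool_from_camera']); c=c@T[:3,:3].T+T[:3,3]; w=Ro.from_quat(z['q']).apply(c.reshape(-1,3)).reshape(c.shape)+z['p']
    else: w=(c-np.array(m['t']))@np.array(m['R'])
    w[d==0]=np.nan
    return z['im'],w
E
python3 - <<'E'
from h import *
a,_=shot('scene','scene');b,_=shot('side','side')
for n in('scene','side'):
    m=optics.camera_model(n);print(n,-np.array(m['R']).T@np.array(m['t']))
s=r.read_state();print(s['time_s'],s['eef_rot'])
E
```

```text
scene [ 0.2482992  -0.64067867  0.56640443]
side [ 0.21544911 -0.58932681  0.60102621]
0.1 [ 1.73516388e-01  9.84830735e-01 -6.62871594e-04 -2.15853677e-04]
```

View pics/scene.png

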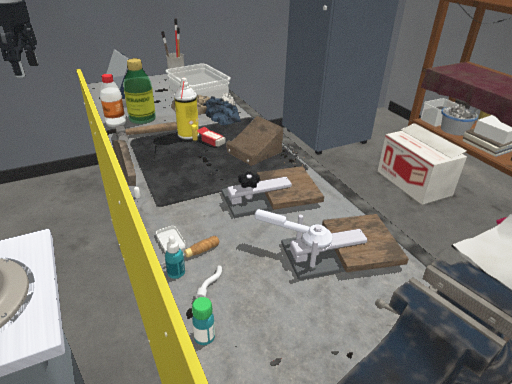

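View pics/side.png

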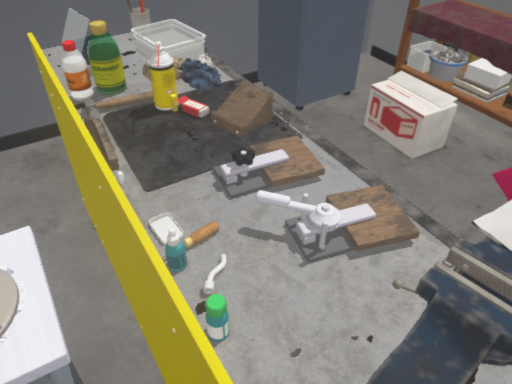

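The scene view shows the lever from its tip (257,214) to the head (316,235), with the strap running to (365,237). The star-knob clamp is behind it at (250,180). Next I'll measure from depth.

```bash
python3 - <<'E'
from h import *
for f,P in(('scene',[(257,214),(285,223),(316,232),(340,239),(362,236),(250,178),(285,184),(318,265),(360,235),(130,200),(375,240)]),('side',[(262,196),(290,204),(322,214),(345,217),(370,211),(243,155),(120,178)])):
    im,w=cloud(f)
    for u,v in P: print(f,u,v,im[v,u],np.round(np.nanmedian(w[v-1:v+2,u-1:u+2].reshape(-1,3),0),3))
# bright grey pts near lever clamp by height
im,w=cloud('scene'); c=w[233,318]
for f in('scene','side'):
    im,w=cloud(f); W=w.reshape(-1,3); C=im.reshape(-1,3).astype(int)
    k=(C.min(1)>140)&(np.hypot(*(W[:,:2]-c[:2]).T)<.16)&(W[:,2]>.03)
    for lo,hi in((.03,.045),(.045,.06),(.06,.072),(.072,.082),(.082,.1)):
        m=k&(W[:,2]>lo)&(W[:,2]<hi); 
        if m.sum(): print(f,lo,m.sum(),W[m].min(0).round(3),W[m].max(0).round(3),W[m].mean(0).round(3))
    A=(im,w)
    cv2.imwrite(f'pics/{f}_c.png',cv2.resize(im[160:290,230:410,::-1],None,fx=4,fy=4,interpolation=2))
E
```

```text
scene 257 214 [206 209 216] [ 0.541 -0.074  0.074]
scene 285 223 [239 241 244] [ 0.582 -0.118  0.068]
scene 316 232 [245 247 252] [ 0.62  -0.171  0.072]
scene 340 239 [225 224 227] [ 0.676 -0.18   0.041]
scene 362 236 [231 228 234] [ 0.721 -0.192  0.041]
scene 250 178 [75 75 75] [0.59  0.061 0.069]
scene 285 184 [229 226 231] [0.675 0.042 0.04 ]
scene 318 265 [114 116 114] [ 0.613 -0.2    0.012]
scene 360 235 [230 228 231] [ 0.72  -0.188  0.041]
scene 130 200 [238 227  78] [0.322 0.1   0.061]
scene 375 240 [139 116  96] [ 0.749 -0.202  0.028]
side 262 196 [210 209 217] [ 0.545 -0.079  0.076]
side 290 204 [226 226 232] [ 0.582 -0.118  0.069]
side 322 214 [209 209 217] [ 0.614 -0.173  0.071]
side 345 217 [223 220 225] [ 0.669 -0.178  0.042]
side 370 211 [225 222 228] [ 0.721 -0.19   0.042]
side 243 155 [73 71 73] [0.585 0.061 0.07 ]
side 120 178 [183 179 172] [0.347 0.19  0.017]
scene 0.03 670 [ 0.577 -0.205  0.03 ] [ 0.731 -0.124  0.045] [ 0.665 -0.18   0.04 ]
scene 0.045 174 [ 0.542 -0.206  0.045] [ 0.657 -0.073  0.06 ] [ 0.615 -0.181  0.055]
scene 0.06 609 [ 0.538 -0.205  0.06 ] [ 0.654 -0.07   0.072] [ 0.602 -0.146  0.066]
scene 0.072 313 [ 0.538 -0.204  0.072] [ 0.641 -0.063  0.082] [ 0.583 -0.12   0.076]
side 0.03 797 [ 0.575 -0.203  0.03 ] [ 0.742 -0.12   0.045] [ 0.661 -0.176  0.041]
side 0.045 183 [ 0.547 -0.203  0.045] [ 0.654 -0.079  0.06 ] [ 0.614 -0.181  0.055]
side 0.06 654 [ 0.537 -0.203  0.06 ] [ 0.653 -0.068  0.072] [ 0.6   -0.146  0.067]
side 0.072 467 [ 0.537 -0.204  0.072] [ 0.643 -0.061  0.082] [ 0.588 -0.125  0.076]
```

View pics/side_c.png

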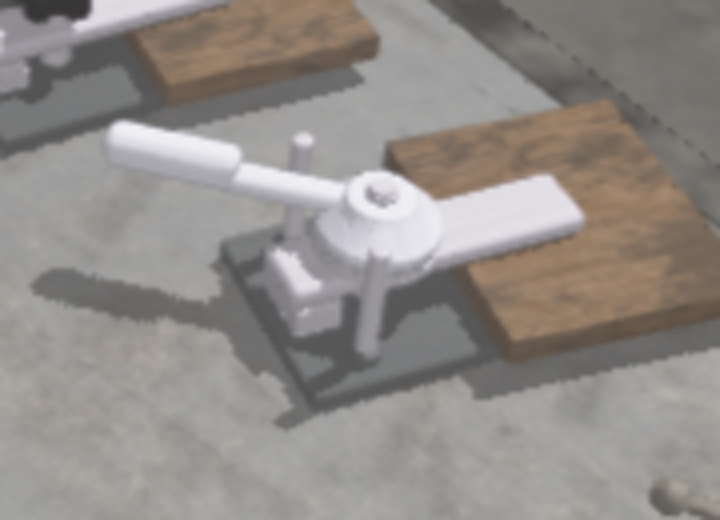

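```bash
cat >> h.py <<'E'
def Q(psi): return [np.cos(psi/2),np.sin(psi/2),0,0]
def est(fs,ax0):
    P=[]
    for f in fs:
        im,w=cloud(f); W=w.reshape(-1,3); C=im.reshape(-1,3).astype(int)
        P.append(W[(C.min(1)>130)&(np.ptp(C,1)<25)&(np.hypot(*(W[:,:2]-ax0).T)<.2)])
    W=np.vstack(P); d=np.hypot(*(W[:,:2]-ax0).T)
    t=W[(d<.03)&(W[:,2]>.070)&(W[:,2]<.085)]
    (cx,cy),rad=cv2.minEnclosingCircle(t[:,:2].astype(np.float32)); print('headtop',cx,cy,rad,t.mean(0).round(4))
    s=W[(W[:,2]>.037)&(W[:,2]<.045)&(W[:,0]>ax0[0]+.04)]
    (sx,sy),(w_,h_),sa=cv2.minAreaRect(s[:,:2].astype(np.float32)); 
    vx,vy,x0,y0=cv2.fitLine(s[:,:2].astype(np.float32),cv2.DIST_HUBER,0,.01,.01).ravel(); print('strap',sx,sy,w_,h_,sa,np.degrees(np.arctan(vy/vx)))
    g=W[(W[:,2]>.07)&(W[:,2]<.085)&(d>.075)&(d<.14)]
    a=np.median(g,0); vx,vy,x0,y0=cv2.fitLine(g[:,:2].astype(np.float32),cv2.DIST_HUBER,0,.01,.01).ravel()
    if vx>0:vx,vy=-vx,-vy
    print('grip',len(g),g[:,2].max(),(x0,y0),'dist',np.hypot(x0-ax0[0],y0-ax0[1]),'dir fit',np.degrees(np.arctan2(vy,vx)),'dir from axis',np.degrees(np.arctan2(y0-cy,x0-cx)))
    return W
E
python3 - <<'E'
from h import *
est(['scene'],np.array([.618,-.173]));est(['side'],np.array([.618,-.173]))
r.reach([.565,-.125,.27],Q(np.radians(150))); shot('wrist','w1')
est(['w1'],np.array([.618,-.173])); print(r.read_state()['time_s'])
E
```

```text
headtop 0.6193095445632935 -0.1744946986436844 0.02808215282857418 [ 0.626  -0.1672  0.0727]
strap 0.6945744752883911 -0.17954903841018677 0.03697000816464424 0.07192163914442062 78.03931427001953 -7.312243
grip 193 0.07939748540868816 (np.float32(0.55813456), np.float32(-0.09019363)) dist 0.10218006871009584 dir fit 131.57097 dir from axis 125.96737
headtop 0.617839515209198 -0.17351792752742767 0.02944847010076046 [ 0.6243 -0.1663  0.0734]
strap 0.6943226456642151 -0.1786496788263321 0.03729457035660744 0.07018452882766724 79.46499633789062 -8.607633
grip 251 0.0809481859909014 (np.float32(0.5529921), np.float32(-0.08537094)) dist 0.1091094770807321 dir fit 128.8919 dir from axis 126.34093
headtop 0.6181612610816956 -0.17305126786231995 0.029977723956108093 [ 0.6273 -0.165   0.073 ]
strap 0.6964869499206543 -0.1777542233467102 0.03490360453724861 0.07196743041276932 79.0152587890625 -12.649803
grip 1077 0.08017024680481533 (np.float32(0.5615203), np.float32(-0.086096644)) dist 0.10364435421287474 dir fit 131.07738 dir from axis 123.079636
2.7333
```

View pics/w1.png

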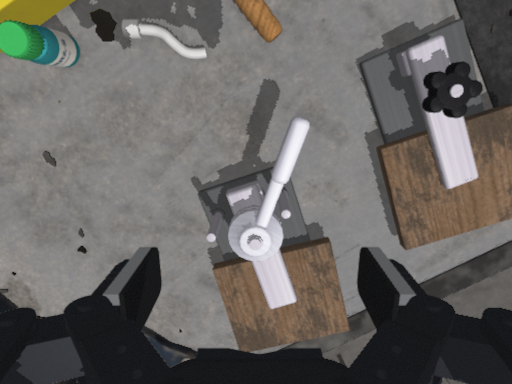

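The close view shows the head centre at (256,240), the handle from (277,182) to (301,123), pins at (211,238) and (286,214), and the strap end at about (283,303). I'll cast those pixels onto planes.

```bash
python3 - <<'E'
from h import *
z=np.load('pics/w1.npz');m=optics.camera_model('wrist');K=np.array(m['K']);T=np.array(m['tool_from_camera']);R=Ro.from_quat(z['q'])
def ray(u,v,h):
    d=R.apply(T[:3,:3]@np.linalg.inv(K)@[u,v,1]); o=R.apply(T[:3,3])+z['p']; return (o+d*(h-o[2])/d[2])[:2]
ax=ray(256,240,.075); 
print('axis',ax)
for n,u,v,h in(('tip',303,121,.07),('near',277,182,.07),('mid',289.5,151,.078),('pinR',211,238,.08),('pinL',286,214,.08),('strapend',283.5,305,.041),('strapnear',263,262,.041)):
    p=ray(u,v,h);e=p-ax;print(n,p.round(4),np.hypot(*e).round(4),np.degrees(np.arctan2(e[1],e[0])).round(1))
im,w=cloud('w1')
hand=(im.min(2)>130)&(w[...,2]>.072)&(w[...,2]<.085)&(np.hypot(w[...,0]-ax[0],w[...,1]-ax[1])>.07)&(np.hypot(w[...,0]-ax[0],w[...,1]-ax[1])<.15)
n,l,s,c=cv2.connectedComponentsWithStats(hand.astype(np.uint8));print(s,c)
E
```

```text
axis [ 0.62684823 -0.16183004]
tip [ 0.5461 -0.0647] 0.1263 129.7
near [ 0.5854 -0.1142] 0.0631 131.0
mid [ 0.5631 -0.0889] 0.0969 131.2
pinR [ 0.6006 -0.1985] 0.0451 -125.6
pinL [ 0.6155 -0.1214] 0.042 105.6
strapend [ 0.7302 -0.1838] 0.1057 -12.0
strapnear [ 0.6682 -0.1767] 0.0439 -19.8
[[     0      0    512    384 195519]
 [   273    117     36     64   1089]] [[255.30169958 191.74149315]
 [291.10284665 148.14233242]]
```

```bash
cat >> h.py <<'E'
AX=np.array([.6262,-.1625]); A0=130.5; XM=169.0
def pose(a,z,rad=.1):
    t=np.radians(a); return [AX[0]+rad*np.cos(t),AX[1]+rad*np.sin(t),z],Q(t)
def st(l):
    s=r.read_state(); p=np.array(s['eef_pos']); e=p[:2]-AX; a=np.degrees(np.arctan2(e[1],e[0]))%360
    print(l,'t%.2f z%.4f ang%.1f rad%.4f w%.4f'%(s['time_s'],p[2],a,np.hypot(*e),s['grip_width']),np.round(s['contact_force'],1),np.round(s['torque'],2)); return s
def arc(a,b,z,F,speed=.08):
    n=max(1,int(np.ceil(abs(b-a)/10)))
    for x in np.linspace(a,b,n+1)[1:]:
        p,q=pose(x,z); h=r.move_straight(p,q,speed=speed,max_force=F); st('arc%.1f'%x)
        if h: print('HIT'); return True
    return False
E
python3 - <<'E'
from h import *
command_gripper(.05,40)
r.reach(*pose(A0,.13)); p,q=pose(A0,.074)
print(r.move_straight(p,q,speed=.08,max_force=10)); st('down')
command_gripper(.0,40); s=st('grip')
if .014<s['grip_width']<.023:
    p,q=pose(A0,.085); print(r.move_straight(p,q,speed=.04,max_force=20)); st('lift')
E
```

```text
False
down t4.66 z0.0744 ang130.4 rad0.0997 w0.0499 [-0.1  0.5  0.4] [-0.08  0.    0.01]
grip t5.04 z0.0745 ang130.4 rad0.0999 w0.0174 [-1.  -0.4  2.3] [-0.04  0.05 -0.02]
False
lift t5.47 z0.0851 ang130.5 rad0.0998 w0.0175 [ 2.9 -1.4 -3.4] [-0.2  -0.34  0.01]
```

Lifted: force is about -4 N, as the spring should give. Next is the swing back by 80° (four steps).

```bash
python3 - <<'E'
from h import *
arc(A0,A0+79.5,.085,20); shot('wrist','w2'); shot('side','s2')
cv2.imwrite('pics/s2c.png',cv2.resize(cv2.imread('pics/s2.png')[140:290,220:420],None,fx=4,fy=4))
E
```

```text
arc140.4 t5.83 z0.0849 ang140.5 rad0.0998 w0.0170 [ 1.9 -2.8 -3.2] [-0.48 -0.26 -0.11]
arc150.4 t6.20 z0.0849 ang150.5 rad0.0999 w0.0174 [ 0.6 -4.2 -3.9] [-0.7  -0.06 -0.28]
arc160.3 t6.57 z0.0849 ang160.5 rad0.1001 w0.0169 [-0.9 -5.4 -3.7] [-0.96  0.16 -0.6 ]
arc170.2 t6.93 z0.0848 ang170.5 rad0.1003 w0.0173 [-1.6 -7.4 -3.6] [-1.17  0.32 -0.74]
arc180.2 t7.30 z0.0847 ang180.5 rad0.1006 w0.0172 [-3. -8. -4.] [-1.37  0.43 -0.81]
arc190.1 t7.67 z0.0846 ang190.5 rad0.1010 w0.0175 [-5.2 -8.6 -2.8] [-1.59  0.67 -0.86]
arc200.1 t8.03 z0.0846 ang200.6 rad0.1013 w0.0172 [ -5.3 -10.7  -2.6] [-1.87  0.81 -0.87]
arc210.0 t8.40 z0.0847 ang210.6 rad0.1017 w0.0175 [ -5.8 -13.2  -3.7] [-2.17  0.96 -0.87]
```

View pics/s2c.png

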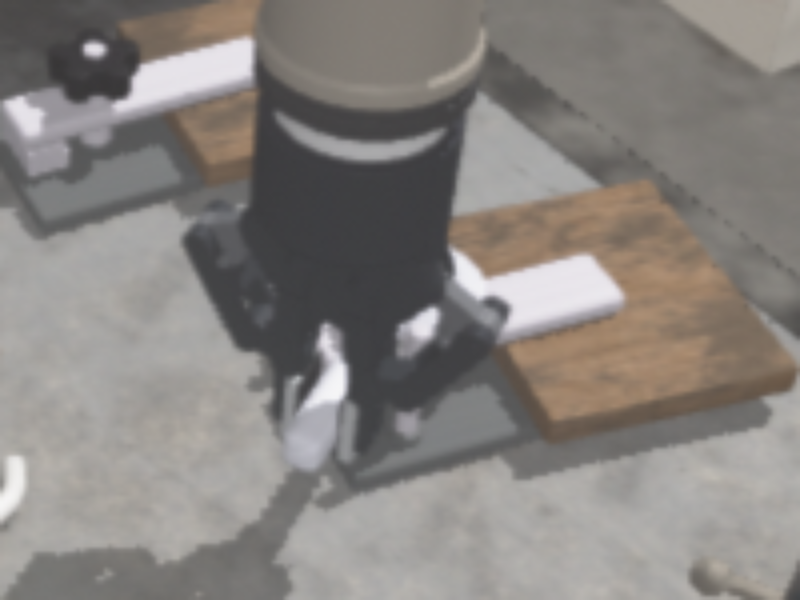

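The lever is lifted and the gripper is on the right-hand side, about 41° past -x. The forces come only from a few mm of path mismatch. Now I'll lower, release, re-grip and check.

```bash
python3 - <<'E'
from h import *
p=list(r.read_state()['eef_pos']); p[2]=.0745
print(r.move_straight(p,speed=.04,max_force=15)); st('down')
command_gripper(.04); st('open'); r.hold(.2)
p[2]=.16; r.move_straight(p,speed=.15); shot('wrist','w3'); st('up')
E
```

```text
False
down t8.92 z0.0750 ang211.1 rad0.1022 w0.0173 [-4.6 -9.1 -0.2] [-1.44  0.5  -0.56]
open t9.27 z0.0745 ang210.3 rad0.1012 w0.0402 [ 0.7 -0.2 -0.8] [-0.01  0.01 -0.01]
up t10.23 z0.1588 ang210.2 rad0.1021 w0.0398 [ 0.4 -1.2  0.6] [-0.03  0.07  0.03]
```

View pics/w3.png

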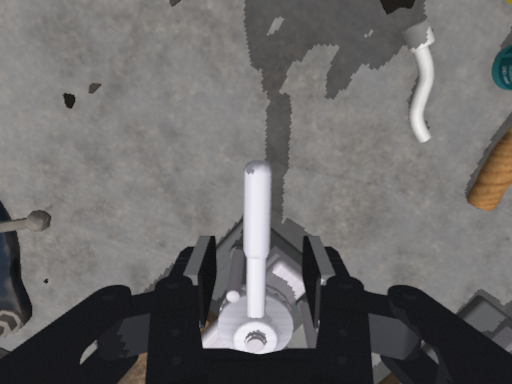

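The lever is down, close to the right pin (233,297). Its axis is at (256,338) and the bar runs from (258,165) to (257,255). I'll check its height and direction.

```bash
python3 - <<'E'
from h import *
z=np.load('pics/w3.npz');m=optics.camera_model('wrist');K=np.array(m['K']);T=np.array(m['tool_from_camera']);R=Ro.from_quat(z['q'])
def ray(u,v,h):
    d=R.apply(T[:3,:3]@np.linalg.inv(K)@[u,v,1]); o=R.apply(T[:3,3])+z['p']; return (o+d*(h-o[2])/d[2])[:2]
ax=ray(255.5,338,.076);print('axis',ax,'psi',np.degrees(R.as_euler('xyz')))
for n,u,v,h in(('tip',258,163,.07),('mid',257.5,210,.078),('near',257,255,.078),('pinR',233,297,.08)):
    p=ray(u,v,h);e=p-ax;print(n,p.round(4),np.hypot(*e).round(4),np.degrees(np.arctan2(e[1],e[0])).round(1)%360)
im,w=cloud('w3');print('top z',w[180:250:10,257,2].round(4))
E
```

```text
axis [ 0.62405679 -0.16683426] psi [ 1.79934838e+02 -3.89838134e-02 -1.50003286e+02]
tip [ 0.5135 -0.2286] 0.1266 209.2
mid [ 0.5383 -0.2146] 0.0982 209.1
near [ 0.5656 -0.1993] 0.0669 209.0
pinR [ 0.6    -0.1982] 0.0395 232.4
top z [0.0785 0.0787 0.0775 0.0785 0.0791 0.0783 0.0779]
```

```bash
sed -i 's/^AX=.*/AX=np.array([.6246,-.1655]); A0=209.1; XM=169.0/' h.py; python3 - <<'E'
from h import *
p,q=pose(A0,.09); r.move_straight(p,q,speed=.15)
p,q=pose(A0,.0745); print(r.move_straight(p,q,speed=.08,max_force=10)); st('down')
command_gripper(0,25); st('grip')
if not arc(A0,129,.0742,25): arc(129,125,.0742,10,speed=.03)
E
```

```text
False
down t11.19 z0.0746 ang209.1 rad0.1000 w0.0398 [-1.6 -0.1  0.1] [ 0.04 -0.01 -0.03]
grip t11.51 z0.0751 ang209.5 rad0.0999 w0.0176 [ 0.6 -3.1  1.9] [-0.28 -0.08 -0.19]
arc200.2 t11.85 z0.0749 ang200.6 rad0.0998 w0.0177 [-0.8 -3.3  3.3] [-0.26  0.05 -0.1 ]
arc191.3 t12.19 z0.0747 ang191.5 rad0.0997 w0.0175 [-0.6 -0.3  4.4] [-0.04  0.05  0.01]
arc182.4 t12.53 z0.0747 ang182.4 rad0.0998 w0.0176 [-1.4 -0.3  6.7] [-0.    0.09 -0.  ]
arc173.5 t12.88 z0.0747 ang173.3 rad0.0998 w0.0173 [-2.2  0.3  6.2] [0.16 0.04 0.14]
arc164.6 t13.22 z0.0746 ang164.2 rad0.1000 w0.0174 [-2.8  2.4  7.2] [0.37 0.1  0.22]
arc155.7 t13.56 z0.0746 ang155.2 rad0.1002 w0.0177 [-1.9  4.1  7.9] [0.62 0.1  0.4 ]
arc146.8 t13.90 z0.0746 ang146.1 rad0.1006 w0.0175 [-1.5  5.3  8.9] [0.83 0.07 0.44]
arc137.9 t14.24 z0.0747 ang137.1 rad0.1009 w0.0175 [-0.4  8.   8.5] [1.09 0.04 0.57]
arc129.0 t14.58 z0.0747 ang128.1 rad0.1013 w0.0174 [0.5 9.3 8.4] [ 1.42 -0.08  0.58]
arc125.0 t14.97 z0.0748 ang124.1 rad0.1015 w0.0175 [-0.8 10.3  8.1] [ 1.51 -0.1   0.71]
```

```bash
python3 - <<'E'
from h import *
command_gripper(.045); p=list(r.read_state()['eef_pos']); p[2]=.2
r.move_straight(p,speed=.15); shot('wrist','w4'); st('up')
est(['w4'],AX)
E
```

```text
up t16.39 z0.1988 ang125.4 rad0.1003 w0.0451 [0.6 0.  0.4] [-0.   -0.05 -0.02]
headtop 0.6262412071228027 -0.15864261984825134 0.023982496932148933 [ 0.628  -0.1631  0.0727]
strap 0.6879264116287231 -0.1758670210838318 0.034860771149396896 0.05493536964058876 77.67649841308594 -41.068466
grip 1624 0.08008690060265267 (np.float32(0.56631273), np.float32(-0.079971194)) dist 0.1035016058701879 dir fit 126.97301 dir from axis 127.29858
```

View pics/w4.png

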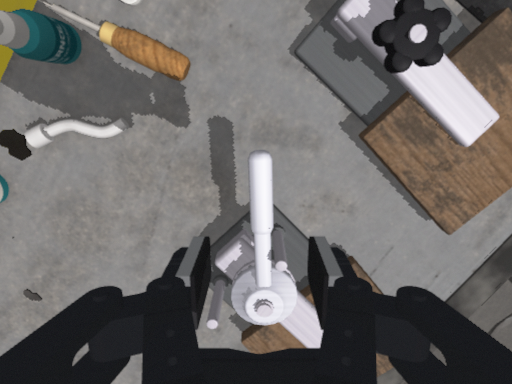

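The handle (261,150–232) now lies beside the left pin (281,266), at about 127° (around 42° left of -x). It is seated, and the robot is clear of it.

```bash
python3 -c "
from h import *
print(r.finish_job())"
```

```text
the job is handed in; nothing more can be done
None
```

I lifted the lever, swung it back about 80° to the right, re-seated it and drove it about 82° clockwise; it now stands seated, about 42° left of -x next to the left pin, with the robot clear and the star knob untouched. The job is handed in, but no verdict came back and I could not read the screw angle directly.

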